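# Clear the welding bench

## Robot

A 7-joint arm with a two-finger parallel gripper is mounted at the origin on the work surface. World frame = base frame: x ahead of the robot, y to its left, z up, the work surface at z = 0. Lengths are in mm, angles in rad, forces in N, time in s.
With the tool pointing down it reaches from about 400 to 850 mm from the base axis. Payload 6.9 kg.
Tool frame: the origin (TCP) lies midway between the tips of the shut fingers; the grasp point (between the pads) lies 19 mm behind it; z points along the fingers, y is the line along which they close (so a half turn about z gives the same grasp; the last joint's range is limited). The gripper opens to 85 mm and grips with 20 to 120 N. Pads are 22 mm wide; open, the fingers measure 114 mm over their backs; the gripper's body (76 mm by 85 mm) begins 54 mm behind the grasp point. The pads swing forward as they close: fully open they stand 13 mm farther back than shut.
Start: joints at [1.232, 0.507, -0.238, 1.5, 0.126, 1.149, -0.155], TCP at [268.329, -564.456, 231.275] pointing down, gripper open.
Joint ranges: [-3.08, 3.08], [-0.24, 2.05], [-1.43, 1.35], [0, 2.5], [-1.52, 4.66], [0.17, 1.96], [-2.89, 2.89]. Speed limits (rad/s): [2.39, 2.39, 3.14, 3.14, 3.14, 3.14, 3.14].

## Interface

Orientations are given as a 3x3 rotation matrix whose columns are the frame's x, y, z axes.
In Python, from plant import get_state, snapshot, hand_in gives the robot as it stands. The module is installed in compiled form; this text tells all that it offers.
- The arm moves only by the tool arm_command, never from a script. Its argument "deltas" is a list of rows, each a list of 7 numbers: the shift along the tool's x, y, z in units of 1 m (1.0 is 1 m), then the turn, a rotation vector about the tool's x, y, z in units of 90 degrees (1.0 is 90 degrees), then the finger opening in mm, from 0 to 85.4. In form: [[tx, ty, tz, ax, ay, az, hand], ...]. A call has 1 to 20 rows; each row is the pose to reach, as a shift and turn from the pose commanded when the call began, along the tool's axes at that moment; what a row does not reach only later rows make up. A row lasts 1/10 s, in which the tool goes at most 50 mm and 8.59 degrees, less where a joint would pass 70% of its speed; a pose out of reach is approached as far as the arm can. A call with a number of a shift or a turn outside -1 to 1 is refused whole. A call with a gripper value outside its range is refused whole. The fingers move at their own pace and stop on an object; "grip_force" is the grip in N (left out, the last holds). Time passes only in rows, so rows that repeat a pose let the fingers close. It gives the time, the measured TCP pose, the force, the opening and the grip force at its end, in the units of the state.
- get_state(): the state, without advancing time (a new reading comes with each control period).
- snapshot(name): name is "side" or "top"; returns a dict with "image" (384x512x3 uint8, red, green, blue), "intrinsics" (3x3 intrinsics, pixels), "R" (3x3) and "t" (3): a world point X has camera coordinates R X + t. Camera axes: x right, y down, z forward; pixel columns grow to the right and rows downward; lengths in mm; the calibration is good to about 2 mm. A picture is of the moment at which its call begins. There is no depth.
- hand_in(): hands the job in; it is judged then, once.
The state is a dict: "time_s": time; "qpos": joint angles; "qd": joint speeds; "joint_efforts": joint torques, N m; "position": TCP position; "tool_rot": TCP orientation; "force": force on the tool from outside, world axes, zero at the start; "ft_torque": the same for the moment, N m; "gripper_width": opening from 0.0 (shut) to 1.0 (fully open); "grasp_force": force on a finger pad.
Only numpy, scipy, OpenCV 4.12 (cv2) and the standard library are available. Lean on these libraries where they do the work, as an engineer would, in place of code of your own. Each camera call takes 0.05 s, during which the arm holds its last target. There are 200 camera calls.

## Task

Clear the welding bench at the end of the job: put every steel tube offcut in the grey bin, every red welding magnet in the red bin and every yellow marker in the yellow bin, and hang the ear defenders by their headband over the rail, one cup on each side of the bar, left hanging still. Leave the spray can, the tape roll and the brush where they are.

Things in the scene. Friction and masses are not known exactly. Their poses are not given: they have to be found in the camera images.
- offcut1: bare-steel offcut of square tube, 60 long x 30 x 30 mm, lying on the bench; origin at the centre of its underside, x along its length, z up through its 30 mm height. May be absent.
- magnet1: red arrow-shaped welding magnet lying flat, 18 mm thick: a bar 54 (x) by 24 mm (y) with a 45-degree point on its +y side reaching 30 mm from the origin. The bar's two ends, 54 mm apart along x, are flat, parallel and free to grip. It does not attract anything. Origin at the centre of the bar's underside, z up. May be absent.
- marker1: yellow flat marking-chalk holder with a black end, 90 long x 16 wide x 14 mm thick; origin at the centre of its underside, x along its length, z up. May be absent.
- offcut2: bare-steel offcut of square tube, 60 long x 30 x 30 mm, lying on the bench; origin at the centre of its underside, x along its length, z up through its 30 mm height. May be absent.
- magnet2: red arrow-shaped welding magnet lying flat, 18 mm thick: a bar 54 (x) by 24 mm (y) with a 45-degree point on its +y side reaching 30 mm from the origin. The bar's two ends, 54 mm apart along x, are flat, parallel and free to grip. It does not attract anything. Origin at the centre of the bar's underside, z up. May be absent.
- marker2: yellow flat marking-chalk holder with a black end, 90 long x 16 wide x 14 mm thick; origin at the centre of its underside, x along its length, z up. May be absent.
- offcut3: bare-steel offcut of square tube, 60 long x 30 x 30 mm, lying on the bench; origin at the centre of its underside, x along its length, z up through its 30 mm height. May be absent.
- bin_grey: grey open-topped plastic bin for the steel offcuts, fixed to the bench: outside 140 (x) x 150 (y) x 60 mm high, walls and floor 4 mm; origin at the centre of its underside, z up. The three bins may stand in any order.
- bin_red: red open-topped plastic bin for the red welding magnets, fixed to the bench: outside 140 (x) x 150 (y) x 60 mm high, walls and floor 4 mm; origin at the centre of its underside, z up. The three bins may stand in any order.
- bin_yellow: yellow open-topped plastic bin for the yellow markers, fixed to the bench: outside 140 (x) x 150 (y) x 60 mm high, walls and floor 4 mm; origin at the centre of its underside, z up. The three bins may stand in any order.
- ears: ear defenders, 140 mm high: two blue cups (62 mm along y, 74 high, outer faces 138 apart along x, 72 free between) joined by a black arched band, standing on the cups, band up. Origin midway between the cups' undersides; x from cup to cup, z up. The crest of the band is a block 56 (x) x 26 (y) x 28 mm high, to be gripped across its 26 mm; 0.22 kg.
- ears_top (a point): centre of the top face of the ear defenders' crest, 140 mm above the cups' undersides
- ears_under (a point): centre of the underside of the crest, 112 mm above the cups' undersides: this rests on the bar when they are hung up
- rail: steel hanging rail, fixed to the bench: a round horizontal bar of 16 mm diameter and about 260 mm long, along the body's y, on a post at each end; origin on the bench below the middle of the bar, z up
- rail_mid (a point): centre of the bar, halfway along it, 160 mm above the bench; y along the bar
- spray_can: bystander: upright spray can, 60 mm diameter, 170 mm high; origin at the centre of its underside
- tape_roll: bystander: red roll of tape lying flat, 90 mm diameter, 25 mm high; origin at the centre of its underside
- wire_brush: bystander: hand brush lying on the bench; origin at the centre of its underside

How it is judged (in metres and radians):
At the end, for the whole second after the job is handed in: Every offcut, magnet and marker present rests in its own bin: origin between the walls, below the rim. The ear defenders hang at rest, underside of the crest 0 to 20 mm above the bar's centre line, within 22 mm of it sideways and 110 mm of its middle along it, tilted under 0.4 rad (x of offcut1 in the frame of bin_grey between -0.066 and 0.066 m and y of offcut1 in the frame of bin_grey between -0.071 and 0.071 m and z of offcut1 in the frame of bin_grey between 0 and 0.06 m and linear speed of each of offcut1, magnet1, marker1, offcut2, magnet2, marker2, offcut3 below 0.03 m/s and x of magnet1 in the frame of bin_red between -0.066 and 0.066 m and y of magnet1 in the frame of bin_red between -0.071 and 0.071 m and z of magnet1 in the frame of bin_red between 0 and 0.06 m and x of marker1 in the frame of bin_yellow between -0.066 and 0.066 m and y of marker1 in the frame of bin_yellow between -0.071 and 0.071 m and z of marker1 in the frame of bin_yellow between 0 and 0.06 m and x of offcut2 in the frame of bin_grey between -0.066 and 0.066 m and y of offcut2 in the frame of bin_grey between -0.071 and 0.071 m and z of offcut2 in the frame of bin_grey between 0 and 0.06 m and x of magnet2 in the frame of bin_red between -0.066 and 0.066 m and y of magnet2 in the frame of bin_red between -0.071 and 0.071 m and z of magnet2 in the frame of bin_red between 0 and 0.06 m and x of marker2 in the frame of bin_yellow between -0.066 and 0.066 m and y of marker2 in the frame of bin_yellow between -0.071 and 0.071 m and z of marker2 in the frame of bin_yellow between 0 and 0.06 m and x of offcut3 in the frame of bin_grey between -0.066 and 0.066 m and y of offcut3 in the frame of bin_grey between -0.071 and 0.071 m and z of offcut3 in the frame of bin_grey between 0 and 0.06 m and x of ears_under in the frame of rail_mid between -0.022 and 0.022 m and y of ears_under in the frame of rail_mid between -0.11 and 0.11 m and z of ears_under in the frame of rail_mid between 0 and 0.02 m and angle between ears's own z axis and vertical below 0.4 rad and contact force between ears and rail above 0.5 N and linear speed of ears below 0.04 m/s); the robot touches nothing.
It fails at once if the spray can is pushed more than 3 cm from its place (distance of spray_can from where it was at the start of the episode above 0.03 m).
It fails at once if the tape roll is pushed more than 3 cm from its place (distance of tape_roll from where it was at the start of the episode above 0.03 m).
It fails at once if the wire brush is pushed more than 3 cm from its place (distance of wire_brush from where it was at the start of the episode above 0.03 m).
It fails at once if the spray can is knocked over (angle between spray_can's own z axis and vertical above 0.6 rad).
Of offcut1, magnet1, marker1, offcut2, magnet2, marker2, offcut3 only 5 to 7 are there at a start; the rules pass over those that are not, and their reading is None.
At some moment in a run one of offcut1, magnet1, marker1, offcut2, magnet2, marker2, offcut3 may be knocked a few centimetres aside while the robot is not near it.
It also fails if it takes over 210 s, if anything falls off the work surface, if the arm or the gripper's body presses on something with over 40 N, if the wrist force passes 120 N, or if a joint passes its speed limit or range.

## Working session

There is one attempt and no reset: what is moved stays moved. The work goes in short steps, Python scripts to look and compute and a tool call to move; the robot and the scene stay as the last step left them, time stands still between calls to the robot, and variables do not carry over. Pictures are saved under pics/ and viewed, at most 14 in all, crops included, and the job is handed in when it is done.

Besides the shell and the picture viewer there is one more tool, called after "Request:" as name(argument=value, ...) on one line, values as JSON. arm_command: Moves the arm, as the interface text tells. Its arguments: {"type":"object","properties":{"deltas":{"type":"array","items":{"type":"array","items":{"type":"number"}}},"grip_force":{"type":"number"}},"required":["deltas"]}

```bash
mkdir -p pics; python3 - <<'E'
from plant import *
import cv2,numpy as np
s=get_state()
for k in s: print(k,np.round(s[k],3).tolist())
for n in ("top","side"):
    d=snapshot(n); cv2.imwrite(f"pics/{n}0.png",cv2.resize(d["image"][...,::-1],(800,600),interpolation=cv2.INTER_CUBIC))
    print(n,np.round(d["intrinsics"],1).tolist(),np.round(d["R"],4).tolist(),np.round(d["t"],1).tolist())
E
```

```text
time_s 0.0
qpos [1.233, 0.508, -0.238, 1.501, 0.126, 1.149, -0.155]
qd [0.0, -0.001, 0.001, -0.001, 0.0, 0.0, -0.002]
joint_efforts [-0.0, -62.06, -2.186, -24.966, 0.013, 0.012, -0.0]
position [268.062, -564.044, 230.409]
tool_rot [[0.903, 0.429, -0.001], [0.429, -0.903, 0.002], [-0.0, -0.002, -1.0]]
force [-0.273, -0.185, 0.915]
ft_torque [0.018, 0.032, 0.002]
grasp_force 0.0
gripper_width 0.999
top [[399.2, 0.0, 255.6], [0.0, 399.2, 181.7], [0.0, 0.0, 1.0]] [[0.0082, -1.0, -0.004], [-0.9832, -0.0074, -0.1825], [0.1824, 0.0054, -0.9832]] [34.1, 496.9, 1039.5]
side [[439.3, 0.0, 257.4], [0.0, 439.3, 188.7], [0.0, 0.0, 1.0]] [[-0.9306, -0.3658, 0.0153], [-0.1865, 0.4375, -0.8797], [0.3151, -0.8215, -0.4753]] [471.3, 197.8, 1080.9]
```

View pics/top0.png

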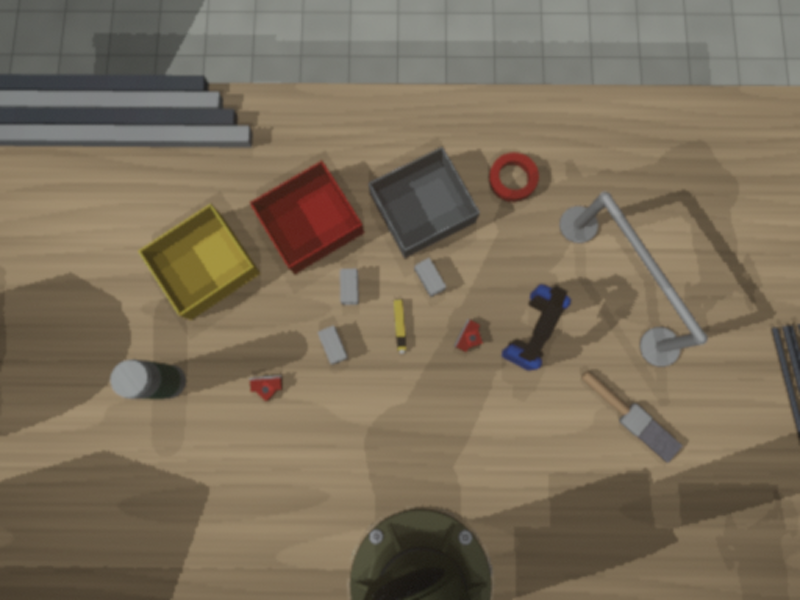

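View pics/side0.png

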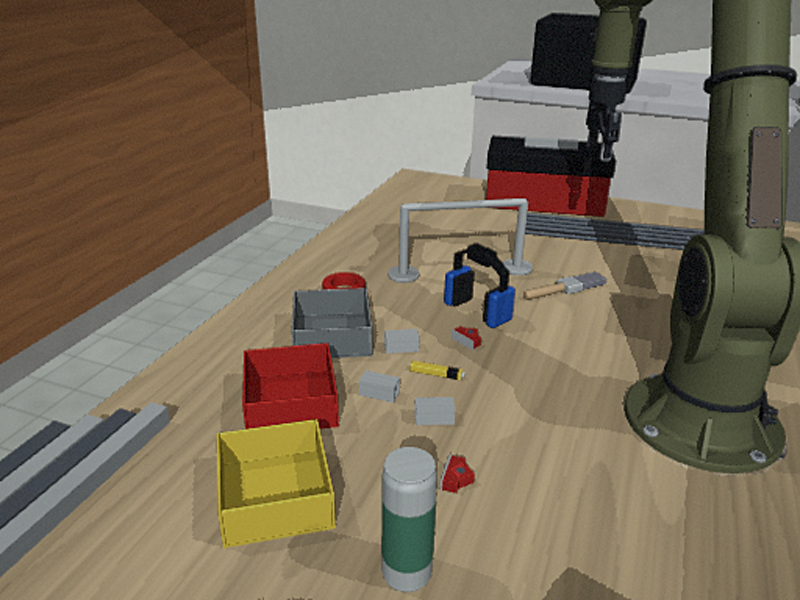

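Top view (800x600): bins yellow (198,262), red (306,217), grey (423,202). Offcuts are at (349,286), (430,277) and (333,345), magnets at (267,387) and (470,335), and a single marker at (401,326). The ears are near (540,330), the rail runs from (605,198) to (702,338), and the can stands at (133,380). Next I'll enlarge for precise reading.

```bash
python3 - <<'E'
from plant import *
import cv2,numpy as np
ims=[snapshot("top")["image"].astype(float) for _ in range(3)]
im=np.mean(ims,0).astype(np.uint8); np.save("top0.npy",im)
def crop(n,x0,y0,w,h,s):
    c=cv2.resize(im[y0:y0+h,x0:x0+w,::-1],None,fx=s,fy=s,interpolation=cv2.INTER_CUBIC)
    for k in range(0,w,10): cv2.line(c,(k*s,0),(k*s,6 if k%20 else 12),(255,255,255),1)
    for k in range(0,h,10): cv2.line(c,(0,k*s),(6 if k%20 else 12,k*s),(255,255,255),1)
    cv2.imwrite(n,c)
crop("pics/c1.png",155,160,160,100,5)
crop("pics/c2.png",310,115,150,120,5)
E
```

```text
(no output)
```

View pics/c1.png

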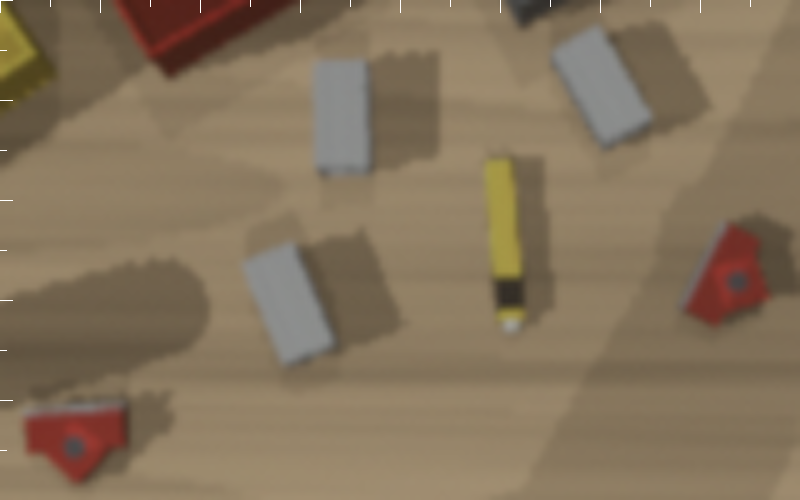

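View pics/c2.png

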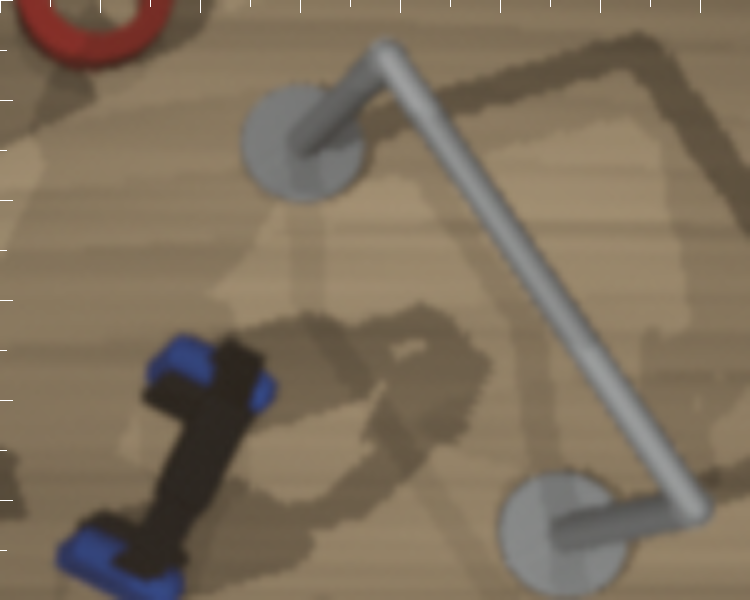

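c1 shows the three offcuts, the marker and both magnets, with corners read off as crop pixels. In c2 the bar runs (388,55)–(693,508). The ears' crest is dark, so I'll brighten it while fitting the rest.

```bash
cat > h.py <<'E'
from plant import *
import cv2,numpy as np
from scipy.optimize import least_squares
CAM={}
def cam(n):
    if n not in CAM: CAM[n]=snapshot(n)
    return CAM[n]
def proj(n,P):
    d=cam(n); c=np.atleast_2d(P)@d["R"].T+d["t"]; q=c@d["intrinsics"].T; return q[:,:2]/q[:,2:]
def back(n,u,z):
    d=cam(n); r=d["R"].T@np.linalg.solve(d["intrinsics"],[u[0],u[1],1]); C=-d["R"].T@d["t"]
    return C+r*(z-C[2])/r[2]
def fit(model,pix,n="top",yaw0=(0,1.5,3,4.5)):
    model=np.array(model,float);pix=np.array(pix,float);best=None
    g=back(n,pix.mean(0),model[0,2])
    def f(p):
        c,s=np.cos(p[2]),np.sin(p[2]); R=np.array([[c,-s,0],[s,c,0],[0,0,1]])
        return (proj(n,model@R.T+[p[0],p[1],0])-pix).ravel()
    for y in yaw0:
        r=least_squares(f,[g[0],g[1],y],x_scale=[10,10,.3])
        if best is None or r.cost<best.cost: best=r
    return best.x,np.sqrt(2*best.cost/len(pix))
E
python3 - <<'E'
from h import *
o=lambda p,x0=155,y0=160:np.array(p)/5.-.4+[x0,y0]
off=[[30,15,30],[30,-15,30],[-30,-15,30],[-30,15,30]]
A=dict(oA=(off,[(315,58),(370,58),(371,171),(317,171)]),oB=(off,[(552,58),(600,25),(652,118),(607,148)]),oC=(off,[(243,263),(295,241),(335,343),(287,365)]))
mag=[[-27,-12,18],[27,-12,18],[27,12,18],[0,30,18],[-27,12,18]]
A["mL"]=(mag,[(125,403),(24,409),(27,452),(80,484),(127,446)])
A["mR"]=(mag,[(681,306),(727,221),(761,240),(772,300),(714,326)])
A["mk"]=([[45,0,14],[-45,0,14]],[(499,156),(511,331)])
for k,(m,p) in A.items():
    for pp in ([p,p[::-1]] if k[0]=='o' else [p]):
        x,e=fit(m,o(pp)); print(k,np.round(x,2),round(e,2))
for p in [(388,55),(693,508)]: print("rail",back("top",o(p,310,115),160))
# bins: rim corners, 800x600 picture
for n,c in dict(yel=[(210,206),(256,264),(187,317),(141,252)],red=[(322,163),(362,228),(293,270),(251,203)],grey=[(442,150),(477,215),(406,254),(369,185)]).items():
    for cc in (c,c[1:]+c[:1]):
        x,e=fit([[70,75,60],[70,-75,60],[-70,-75,60],[-70,75,60]],np.array(cc)*.64-.2); print(n,np.round(x,2),round(e,2))
print("can",back("top",np.array([130,378])*.64,170),"brush",[back("top",np.array(q)*.64,20).round() for q in((590,378),(660,440))],"tape",back("top",np.array([514,177])*.64,25))
t=cam("top")["image"][175:240,315:375];s=cam("side")["image"][145:220,270:340]
b=np.hstack([cv2.resize(q,(400,480),interpolation=cv2.INTER_CUBIC) for q in(t[:,:54],s[:,:62])])
print(t.shape,s.shape)
b=(255*(b/255.)**.5).astype(np.uint8)[...,::-1].copy()
cv2.imwrite("pics/ears.png",b)
E
```

```text
oA [4.9670e+02 1.2724e+02 3.0000e-02] 0.63
oA [496.78 127.25   3.18] 10.9
oB [513.08 -15.86   0.54] 0.56
oB [513.18 -15.89  -2.64] 10.99
oC [392.58 153.78   0.42] 0.25
oC [392.67 153.75   3.54] 11.03
mL [325.09 269.18   1.65] 0.31
mR [406.09 -92.01   5.78] 11.68
mk [4.2792e+02 3.7510e+01 8.0000e-02] 1.34
rail [ 619.84381077 -289.07317164  160.        ]
rail [ 395.1494774  -422.63472054  160.        ]
yel [535.38 386.7    5.38] 2.25
yel [535.34 386.52   3.81] 1.4
red [615.32 201.47   5.28] 1.56
red [615.25 201.31  -2.58] 1.59
grey [644.19  -2.71  -1.09] 2.36
grey [644.09  -2.85   3.63] 1.34
can [327.14272338 439.59550974 170.        ] brush [array([ 338., -293.,   20.]), array([ 235., -407.,   20.])] tape [ 701.01072513 -170.13988878   25.        ]
(65, 60, 3) (75, 70, 3)
```

View pics/ears.png

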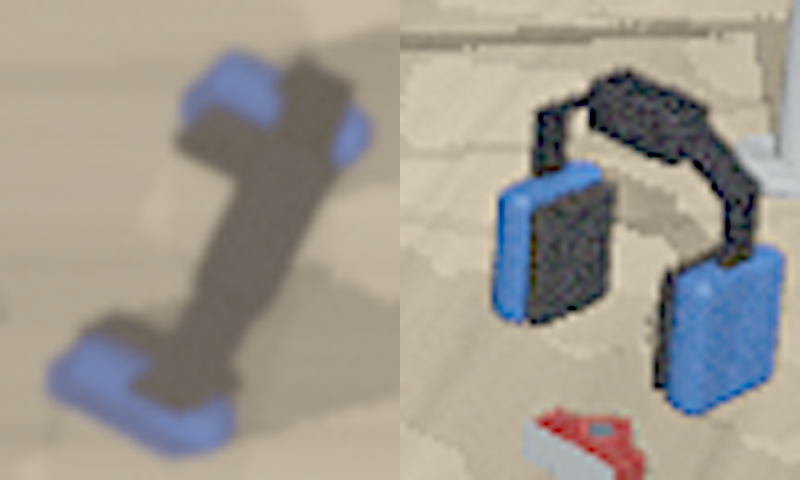

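```bash
cat > ears.py <<'E'
from h import *
from scipy.optimize import differential_evolution
def box(x0,x1,y,z0,z1): return np.array([[a,b,c] for a in(x0,x1) for b in(-y,y) for c in(z0,z1)],float)
PARTS=[box(36,69,31,0,74),box(-69,-36,31,0,74),box(-28,28,13,112,140)]
for s in(1,-1): PARTS+=[np.vstack([box(s*24,s*28,11,116,138),box(s*47,s*57,11,95,105)]),box(s*47,s*57,11,70,105)]
def mask(n,roi):
    im=cam(n)["image"]; h=cv2.cvtColor(im,cv2.COLOR_RGB2HSV); m=((h[...,2]<52)|((h[...,0]>100)&(h[...,0]<130)&(h[...,1]>110))).astype(np.uint8)
    x0,y0,x1,y1=roi; o=np.zeros_like(m); o[y0:y1,x0:x1]=m[y0:y1,x0:x1]; return o
def fitears(rois,x0,b=(40,40,.5)):
    M={n:mask(n,r) for n,r in rois.items()}
    def ren(p,n):
        c,s=np.cos(p[2]),np.sin(p[2]); R=np.array([[c,-s,0],[s,c,0],[0,0,1]]); o=np.zeros((384,512),np.uint8)
        for q in PARTS:
            u=proj(n,q@R.T+[p[0],p[1],0]); cv2.fillConvexPoly(o,cv2.convexHull((u*16).round().astype(np.int32)),1,shift=4)
        return o
    f=lambda p:sum((ren(p,n)!=M[n]).sum()/M[n].sum() for n in M)
    r=differential_evolution(f,[(a-d,a+d) for a,d in zip(x0,b)],seed=0,maxiter=60)
    return r.x,r.fun,M,lambda n:ren(r.x,n)
E
python3 - <<'E'
from ears import *
o=lambda p,x0=155,y0=160:np.array(p)/5.-.4+[x0,y0]
mag=[[-27,-12,18],[27,-12,18],[27,12,18],[0,30,18],[-27,12,18]]
print("mR",fit(mag,o([(727,221),(681,306),(714,326),(772,300),(761,240)])))
p,c,M,ren=fitears(dict(top=(315,178,368,240),side=(280,148,332,213)),(410,-200,.3),(60,60,.8)); print(p,c)
out=[]
for n,(x0,y0) in dict(top=(312,175),side=(275,145)).items():
    a=cv2.resize((255*(cam(n)["image"][y0:y0+65,x0:x0+65,::-1]/255.)**.5).astype(np.uint8),None,fx=6,fy=6)
    cs,_=cv2.findContours(cv2.resize(ren(n)[y0:y0+65,x0:x0+65],None,fx=6,fy=6,interpolation=0),0,2); cv2.drawContours(a,cs,-1,(0,255,0),1); out.append(a)
cv2.imwrite("pics/earfit.png",np.hstack(out))
E
```

```text
mR (array([411.75283142, -81.52515611,   2.63889383]), np.float64(0.5359597418219564))
[ 4.22982550e+02 -1.96327231e+02 -3.48552269e-01] 0.9841151094606037
```

View pics/earfit.png

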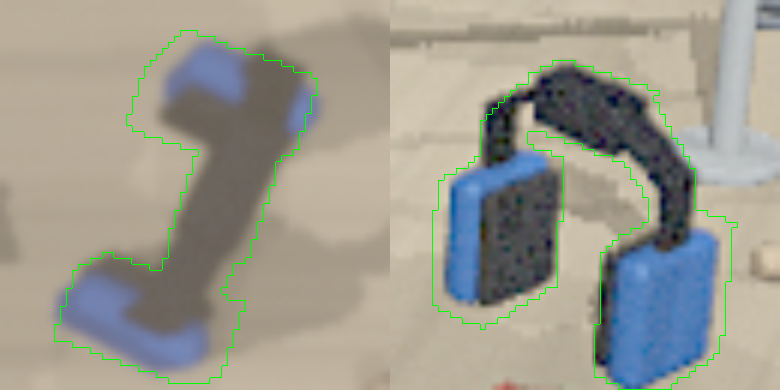

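```bash
sed -i 's/h\[...,2\]<52/h[...,2]<TH/; s/^def mask/TH=70\ndef mask/' ears.py; python3 - <<'E'
from ears import *
for rois in (dict(top=(315,178,368,240),side=(280,148,332,214)),dict(top=(315,178,368,240)),dict(side=(280,148,332,214))):
    p,c,M,ren=fitears(rois,(410,-200,-.3),(60,60,.8)); print(p,c,[m.sum() for m in M.values()])
    if len(rois)>1:
        out=[]
        for n,(x0,y0) in dict(top=(312,175),side=(275,145)).items():
            a=cv2.resize((255*(cam(n)["image"][y0:y0+70,x0:x0+65,::-1]/255.)**.5).astype(np.uint8),None,fx=6,fy=6)
            for m,col in((ren(n),(0,255,0)),(M[n],(0,0,255))):
                cs,_=cv2.findContours(cv2.resize(m[y0:y0+70,x0:x0+65],None,fx=6,fy=6,interpolation=0),0,2); cv2.drawContours(a,cs,-1,col,1)
            out.append(a)
        cv2.imwrite("pics/earfit2.png",np.hstack(out))
E
```

```text
[ 4.25882562e+02 -1.99713710e+02 -3.95629946e-01] 0.7701466223622715 [np.uint64(867), np.uint64(1209)]
[ 426.01107347 -198.96174688   -0.46807865] 0.4013840830449827 [np.uint64(867)]
[ 4.24955759e+02 -2.01172353e+02 -3.24638348e-01] 0.3027295285359802 [np.uint64(1209)]
```

View pics/earfit2.png

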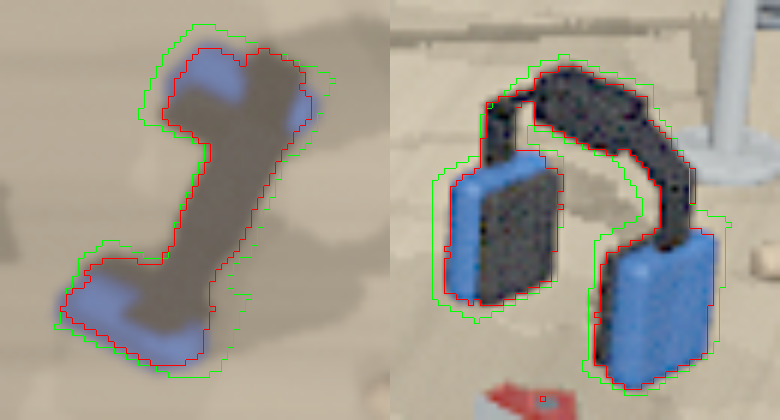

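Contours match in both views: ears at about (426,-200) with yaw -0.40. The rail's middle is (507,-356) and its direction is 0.537 rad. Starting with the ears.

```bash
cat > mv.py <<'E'
import sys,numpy as np
from plant import get_state
from scipy.spatial.transform import Rotation as Ro
# usage: mv.py x y z yaw_y[,..] ; yaw_y = world direction angle of closing line ("k" = keep)
s=get_state(); R0=np.array(s["tool_rot"]); p0=np.array(s["position"])
print("at",p0.round(1),"w",round(85.4*s["gripper_width"],1),"F",np.round(s["force"],1),"pad",round(float(s["grasp_force"]),1),"t",round(s["time_s"],1),"q",np.round(s["qpos"],2))
for a in sys.argv[1:]:
    v=a.split(","); x,y,z=map(float,v[:3])
    if v[3]=="k": psi=np.arctan2(R0[1,0],R0[0,0])
    else:
        ref=np.arctan2(y,x)+1.57-.15; psi=float(v[3])+np.pi/2; psi=ref+(psi-ref+np.pi/2)%np.pi-np.pi/2
    c,q=np.cos(psi),np.sin(psi); Rt=np.array([[c,q,0],[q,-c,0],[0,0,-1]])
    d=R0.T@(np.array([x,y,z])-p0)/1e3; w=Ro.from_matrix(R0.T@Rt).as_rotvec()/(np.pi/2)
    print(a,np.round(np.r_[d,w],3).tolist())
E
# ears y axis direction = -0.40+pi/2
python3 mv.py 426,-200,230,1.171 426,-200,116,1.171
```

```text
at [ 268.3 -564.5  231.3] w 85.7 F [0.  0.1 0.5] pad 0.0 t 0.6 q [ 1.23  0.51 -0.24  1.5   0.13  1.15 -0.15]
426,-200,230,1.171 [0.299, -0.261, 0.001, -0.0, -0.0, 0.537]
426,-200,116,1.171 [0.299, -0.261, 0.115, -0.0, -0.0, 0.537]
```

Request:
arm_command(deltas=[[0.299,-0.261,0.001,0,0,0.537,60],[0.299,-0.261,0.001,0,0,0.537,60],[0.299,-0.261,0.001,0,0,0.537,60],[0.299,-0.261,0.001,0,0,0.537,60],[0.299,-0.261,0.001,0,0,0.537,60],[0.299,-0.261,0.001,0,0,0.537,60],[0.299,-0.261,0.001,0,0,0.537,60],[0.299,-0.261,0.001,0,0,0.537,60],[0.299,-0.261,0.001,0,0,0.537,60],[0.299,-0.261,0.001,0,0,0.537,60],[0.299,-0.261,0.001,0,0,0.537,60],[0.299,-0.261,0.001,0,0,0.537,60]], grip_force=40)

```text
time_s: 1.75
position: [425.6, -202.0, 230.2]
tool_rot: [[0.92, -0.392, -0.0], [-0.392, -0.92, -0.0], [-0.0, 0.001, -1.0]]
force: [-0.5, -0.0, -0.5]
gripper_width: 0.702
grasp_force: 0.0
```

```bash
python3 - <<'E'
from h import *
c=[cv2.resize(cam(n)["image"][y:y+100,x:x+80,::-1],None,fx=5,fy=5,interpolation=cv2.INTER_CUBIC) for n,x,y in(("top",305,155),("side",265,110))]
cv2.imwrite("pics/ap.png",np.hstack(c))
E
python3 mv.py 426,-200,116,1.171
```

```text
at [ 425.8 -201.7  230.2] w 59.7 F [-0.3 -0.   0.1] pad 0.0 t 1.9 q [ 0.51  0.27 -0.16  1.89  0.05  0.99 -1.64]
426,-200,116,1.171 [-0.0, -0.002, 0.114, 0.0, 0.0, -0.002]
```

View pics/ap.png

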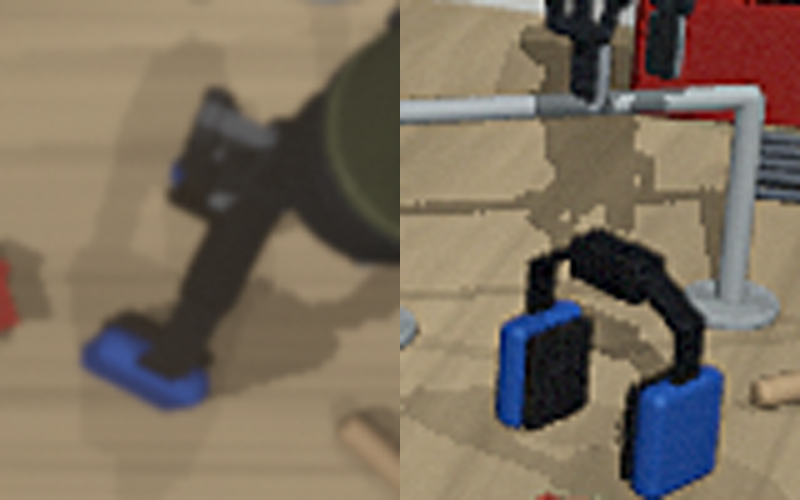

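Side view: the open fingers (tips at (590,100) and (665,75)) stand over the crest at (617,265), so I'll descend and grip.

Request:
arm_command(deltas=[[0,-0.002,0.04,0,0,0,60],[0,-0.002,0.08,0,0,0,60],[0,-0.002,0.1,0,0,0,60],[0,-0.002,0.114,0,0,0,60],[0,-0.002,0.114,0,0,0,60],[0,-0.002,0.114,0,0,0,60],[0,-0.002,0.114,0,0,0,0],[0,-0.002,0.114,0,0,0,0],[0,-0.002,0.114,0,0,0,0],[0,-0.002,0.114,0,0,0,0],[0,-0.002,0.114,0,0,0,0],[0,-0.002,0.114,0,0,0,0],[0,-0.002,0.114,0,0,0,0],[0,-0.002,0.114,0,0,0,0]], grip_force=50)

```text
time_s: 3.25
position: [427.7, -199.1, 117.3]
tool_rot: [[0.921, -0.389, 0.002], [-0.389, -0.921, -0.001], [0.002, 0.0, -1.0]]
force: [-1.9, -1.5, 5.8]
gripper_width: 0.3
grasp_force: 48.8
```

```bash
python3 mv.py 426,-200,330,k 507,-356,330,0.537 507,-356,190,0.537
```

```text
at [ 427.7 -199.1  117.3] w 25.6 F [-1.9 -1.5  5.8] pad 48.8 t 3.2 q [ 0.49  0.41 -0.14  2.05  0.09  0.68 -1.69]
426,-200,330,k [-0.001, 0.002, -0.213, 0.0, -0.001, -0.0]
507,-356,330,0.537 [0.135, 0.114, -0.212, 0.002, -0.0, -1.597]
507,-356,190,0.537 [0.134, 0.114, -0.072, 0.002, -0.0, -1.597]
```

Request:
arm_command(deltas=[[0,0,-0.03,0,0,0,0],[0,0,-0.06,0,0,0,0],[0,0,-0.1,0,0,0,0],[0,0,-0.14,0,0,0,0],[0,0,-0.18,0,0,0,0],[0,0,-0.215,0,0,0,0],[0,0,-0.215,0,0,0,0],[0.03,0.025,-0.215,0,0,0.08,0],[0.06,0.05,-0.215,0,0,0.16,0],[0.09,0.075,-0.215,0,0,0.24,0],[0.12,0.1,-0.215,0,0,0.32,0],[0.135,0.114,-0.215,0,0,0.403,0],[0.135,0.114,-0.215,0,0,0.403,0],[0.135,0.114,-0.215,0,0,0.403,0],[0.135,0.114,-0.215,0,0,0.403,0]])

```text
time_s: 4.75
position: [506.8, -354.8, 330.8]
tool_rot: [[0.515, -0.857, -0.001], [-0.857, -0.515, 0.001], [-0.002, 0.0, -1.0]]
force: [-0.4, 0.2, -2.6]
gripper_width: 0.293
grasp_force: 49.5
```

```bash
python3 - <<'E'
from h import *
c=[cv2.resize(cam(n)["image"][y:y+130,x:x+110,::-1],None,fx=3.6,fy=3.6,interpolation=cv2.INTER_CUBIC) for n,x,y in(("top",345,110),("side",240,50))]
cv2.imwrite("pics/over.png",np.hstack(c))
E
python3 mv.py 507,-356,330,k 507,-356,171,k
```

```text
at [ 506.9 -355.   331.5] w 25.1 F [ 0.2  0.6 -1.9] pad 49.5 t 4.8 q [ 0.57  0.44  0.01  1.34 -0.    1.37 -2.03]
507,-356,330,k [0.001, 0.0, 0.001, -0.0, 0.0, -0.0]
507,-356,171,k [0.001, 0.001, 0.16, -0.0, 0.0, -0.0]
```

View pics/over.png

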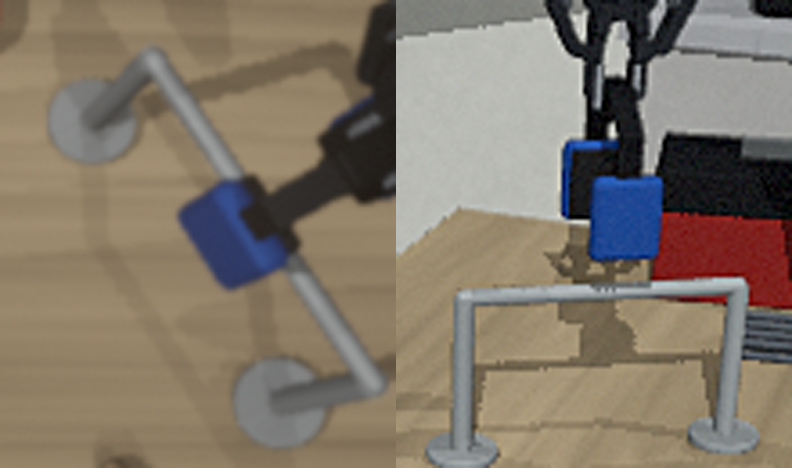

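The ears are squarely over the bar, with the cup edges parallel to it. Now lowering.

Request:
arm_command(deltas=[[0,0,0.04,0,0,0,0],[0,0,0.08,0,0,0,0],[0,0,0.11,0,0,0,0],[0,0,0.135,0,0,0,0],[0,0,0.15,0,0,0,0],[0,0,0.154,0,0,0,0],[0,0,0.156,0,0,0,0],[0,0,0.157,0,0,0,0],[0,0,0.157,0,0,0,0],[0,0,0.157,0,0,0,0]])

```text
time_s: 5.85
position: [507.4, -356.3, 175.2]
tool_rot: [[0.513, -0.859, 0.001], [-0.859, -0.513, -0.001], [0.001, -0.001, -1.0]]
force: [0.1, 1.0, -2.7]
gripper_width: 0.293
grasp_force: 49.5
```

```bash
python3 mv.py 507,-356,173,k
```

```text
at [ 507.4 -356.3  175.2] w 25.0 F [ 0.1  1.  -2.7] pad 49.5 t 5.8 q [ 0.57  0.54  0.    1.6  -0.    1.   -2.03]
507,-356,173,k [-0.0, 0.0, 0.002, -0.0, -0.001, 0.0]
```

Not in contact yet (F_z is just the load). Lower 2 mm more, then open slowly and rise.

Request:
arm_command(deltas=[[0,0,0.001,0,0,0,0],[0,0,0.002,0,0,0,0],[0,0,0.002,0,0,0,0],[0,0,0.002,0,0,0,0]])

```text
time_s: 6.25
position: [507.3, -356.2, 173.1]
tool_rot: [[0.512, -0.859, 0.001], [-0.859, -0.512, -0.001], [0.001, -0.001, -1.0]]
force: [-2.5, 1.3, 6.2]
gripper_width: 0.291
grasp_force: 50.4
```

```bash
python3 mv.py 507,-356,172,k
```

```text
at [ 507.3 -356.2  173.1] w 24.8 F [-2.5  1.3  6.2] pad 50.4 t 6.2 q [ 0.57  0.54  0.    1.6  -0.    1.   -2.03]
507,-356,172,k [-0.0, 0.0, 0.001, -0.0, -0.001, 0.0]
```

Contact (force changed by +9 N). Release and rise.

Request:
arm_command(deltas=[[0,0,0,0,0,0,28],[0,0,0,0,0,0,32],[0,0,0,0,0,0,40],[0,0,0,0,0,0,55],[0,0,0,0,0,0,60],[0,0,0,0,0,0,60],[0,0,-0.02,0,0,0,60],[0,0,-0.05,0,0,0,60],[0,0,-0.08,0,0,0,60],[0,0,-0.12,0,0,0,60],[0,0,-0.12,0,0,0,60],[0,0,-0.12,0,0,0,60]])

```text
time_s: 7.45
position: [507.4, -356.3, 293.3]
tool_rot: [[0.512, -0.859, 0.002], [-0.859, -0.512, -0.001], [0.002, -0.001, -1.0]]
force: [0.7, 0.7, -0.2]
gripper_width: 0.7
grasp_force: 0.0
```

```bash
python3 - <<'E'
from h import *
t=cam("top")["image"]; s=cam("side")["image"]; np.save("top1.npy",t)
a=cv2.resize(t[60:300,60:460,::-1],(800,480)); a[:240,:200]=0
b=cv2.resize(s[100:200,230:350,::-1],(288,240),interpolation=cv2.INTER_CUBIC); a[:240,:288]=b
cv2.imwrite("pics/hung.png",a)
E
# marker/magnets next
python3 mv.py 412,-82,200,2.639 412,-82,1,2.639
```

```text
at [ 506.7 -355.7  291.3] w 60.2 F [ 0.4  0.  -0.1] pad 0.0 t 7.5 q [ 0.57  0.46  0.01  1.41 -0.    1.27 -2.03]
412,-82,200,2.639 [-0.283, -0.059, 0.092, -0.001, 0.001, -1.337]
412,-82,1,2.639 [-0.283, -0.059, 0.291, -0.001, 0.001, -1.337]
```

View pics/hung.png

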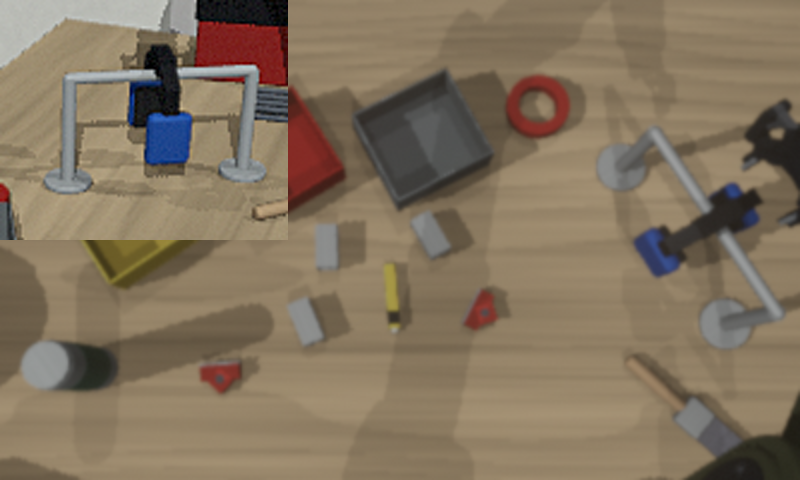

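The ears hang on the bar with one cup on each side, and the bench items have not moved. Next, the right magnet.

Request:
arm_command(deltas=[[-0.04,-0.008,0.03,0,0,-0.09,85],[-0.08,-0.017,0.06,0,0,-0.18,85],[-0.12,-0.025,0.09,0,0,-0.27,85],[-0.16,-0.034,0.12,0,0,-0.36,85],[-0.2,-0.042,0.14,0,0,-0.45,85],[-0.24,-0.05,0.14,0,0,-0.54,85],[-0.283,-0.059,0.14,0,0,-1.337,85],[-0.283,-0.059,0.14,0,0,-1.337,85],[-0.283,-0.059,0.14,0,0,-1.337,85],[-0.283,-0.059,0.14,0,0,-1.337,85],[-0.283,-0.059,0.14,0,0,-1.337,85],[-0.283,-0.059,0.14,0,0,-1.337,85],[-0.283,-0.059,0.14,0,0,-1.337,85],[-0.283,-0.059,0.14,0,0,-1.337,85],[-0.283,-0.059,0.14,0,0,-1.337,85],[-0.283,-0.059,0.23,0,0,-1.337,85],[-0.283,-0.059,0.23,0,0,-1.337,85],[-0.283,-0.059,0.23,0,0,-1.337,85],[-0.283,-0.059,0.23,0,0,-1.337,85]])

```text
out of range; nothing moved
```

```bash
python3 mv.py 412,-82,1,2.639 412,-82,180,2.639
```

```text
at [ 506.7 -355.7  291.3] w 60.2 F [ 0.4  0.  -0.1] pad 0.0 t 7.5 q [ 0.57  0.46  0.01  1.41 -0.    1.27 -2.03]
412,-82,1,2.639 [-0.283, -0.059, 0.291, -0.001, 0.001, -1.337]
412,-82,180,2.639 [-0.283, -0.059, 0.112, -0.001, 0.001, -1.337]
```

Request:
arm_command(deltas=[[-0.04,-0.008,0.03,0,0,-0.09,85],[-0.08,-0.017,0.06,0,0,-0.18,85],[-0.12,-0.025,0.09,0,0,-0.27,85],[-0.16,-0.034,0.12,0,0,-0.36,85],[-0.2,-0.042,0.14,0,0,-0.45,85],[-0.24,-0.05,0.14,0,0,-0.54,85],[-0.283,-0.059,0.14,0,0,-1.0,85],[-0.283,-0.059,0.14,0,0,-1.0,85],[-0.283,-0.059,0.14,0,0,-1.0,85],[-0.283,-0.059,0.14,0,0,-1.0,85],[-0.283,-0.059,0.14,0,0,-1.0,85],[-0.283,-0.059,0.14,0,0,-1.0,85],[-0.283,-0.059,0.14,0,0,-1.0,85]])

```text
time_s: 8.85
position: [412.1, -82.9, 151.7]
tool_rot: [[0.861, 0.509, -0.001], [0.509, -0.861, 0.001], [-0.001, -0.001, -1.0]]
force: [0.4, -0.6, -0.2]
gripper_width: 0.993
grasp_force: 0.0
```

```bash
python3 mv.py 412,-82,1,2.639 412,-82,180,2.639
```

```text
at [412.1 -82.9 151.7] w 84.8 F [ 0.4 -0.6 -0.2] pad 0.0 t 8.8 q [ 0.48  0.31 -0.44  2.12  0.19  0.75 -1.12]
412,-82,1,2.639 [0.0, -0.001, 0.151, -0.001, 0.0, -0.34]
412,-82,180,2.639 [0.0, -0.001, -0.028, -0.001, 0.0, -0.34]
```

Request:
arm_command(deltas=[[0,-0.001,0,0,0,-0.34,85],[0,-0.001,0,0,0,-0.34,85],[0,-0.001,0,0,0,-0.34,85],[0,-0.001,0.04,0,0,-0.34,85],[0,-0.001,0.08,0,0,-0.34,85],[0,-0.001,0.12,0,0,-0.34,85],[0,-0.001,0.14,0,0,-0.34,85],[0,-0.001,0.149,0,0,-0.34,85],[0,-0.001,0.15,0,0,-0.34,85],[0,-0.001,0.15,0,0,-0.34,0],[0,-0.001,0.15,0,0,-0.34,0],[0,-0.001,0.15,0,0,-0.34,0],[0,-0.001,0.15,0,0,-0.34,0],[0,-0.001,0.15,0,0,-0.34,0],[0,-0.001,0.15,0,0,-0.34,0],[0,-0.001,0.12,0,0,-0.34,0],[0,-0.001,0.07,0,0,-0.34,0],[0,-0.001,0.02,0,0,-0.34,0],[0,-0.001,-0.03,0,0,-0.34,0],[0,-0.001,-0.03,0,0,-0.34,0]])

```text
time_s: 10.85
position: [415.3, -82.0, 188.5]
tool_rot: [[0.479, 0.878, 0.011], [0.878, -0.479, -0.003], [0.002, 0.011, -1.0]]
force: [0.7, 0.4, -0.8]
gripper_width: 0.616
grasp_force: 54.3
```

```bash
python3 mv.py 594,167,180,0.6 594,167,45,.6
```

```text
at [415.3 -82.  188.5] w 52.6 F [ 0.7  0.4 -0.8] pad 54.3 t 10.8 q [ 0.65  0.28 -0.65  2.07  0.23  0.85 -0.64]
594,167,180,0.6 [0.304, 0.037, 0.01, 0.007, 0.003, -0.7]
594,167,45,.6 [0.304, 0.036, 0.145, 0.007, 0.003, -0.7]
```

```bash
python3 mv.py 632,174,180,0.56 632,174,45,.56
```

```text
at [415.3 -82.  188.5] w 52.6 F [ 0.7  0.4 -0.8] pad 54.3 t 10.8 q [ 0.65  0.28 -0.65  2.07  0.23  0.85 -0.64]
632,174,180,0.56 [0.329, 0.067, 0.01, 0.007, 0.002, -0.675]
632,174,45,.56 [0.328, 0.066, 0.145, 0.007, 0.002, -0.675]
```

Request:
arm_command(deltas=[[0.329,0.067,0.01,0.005,0,-0.675,0],[0.329,0.067,0.01,0.005,0,-0.675,0],[0.329,0.067,0.01,0.005,0,-0.675,0],[0.329,0.067,0.01,0.005,0,-0.675,0],[0.329,0.067,0.01,0.005,0,-0.675,0],[0.329,0.067,0.01,0.005,0,-0.675,0],[0.329,0.067,0.01,0.005,0,-0.675,0],[0.329,0.067,0.01,0.005,0,-0.675,0],[0.329,0.067,0.01,0.005,0,-0.675,0],[0.329,0.067,0.05,0.005,0,-0.675,0],[0.328,0.066,0.09,0.005,0,-0.675,0],[0.328,0.066,0.13,0.005,0,-0.675,0],[0.328,0.066,0.145,0.005,0,-0.675,0],[0.328,0.066,0.145,0.005,0,-0.675,0],[0.328,0.066,0.145,0.005,0,-0.675,75],[0.328,0.066,0.145,0.005,0,-0.675,75],[0.328,0.066,0.145,0.005,0,-0.675,75],[0.328,0.066,0.1,0.005,0,-0.675,75],[0.328,0.066,0.05,0.005,0,-0.675,75],[0.328,0.066,0.01,0.005,0,-0.675,75]])

```text
time_s: 12.85
position: [627.4, 175.3, 176.1]
tool_rot: [[-0.533, 0.846, -0.005], [0.846, 0.533, 0.001], [0.004, -0.003, -1.0]]
force: [-0.1, -0.1, -0.2]
gripper_width: 0.877
grasp_force: 0.0
```

```bash
python3 mv.py 428,37.5,180,1.65 428,37.5,4,1.65
```

```text
at [627.4 175.3 176.1] w 74.9 F [-0.1 -0.1 -0.2] pad 0.0 t 12.8 q [ 0.15  0.7  -0.85  1.49  0.55  1.2  -0.22]
428,37.5,180,1.65 [-0.01, -0.242, -0.003, -0.004, 0.001, 1.307]
428,37.5,4,1.65 [-0.011, -0.242, 0.173, -0.004, 0.001, 1.307]
```

```bash
python3 - <<'E'
t=open("mv.py").read()
a=t.index("        ref="); b=t.index("    c,q=np")
t=t[:a]+'''        cur=np.arctan2(R0[1,0],R0[0,0]); d=(float(v[3])+np.pi/2-cur+np.pi/2)%np.pi-np.pi/2
        daz=np.arctan2(y,x)-np.arctan2(p0[1],p0[0])
        d=min((d,d-np.pi,d+np.pi),key=lambda e:abs(e)+100*(abs(s["qpos"][6]+e-daz)>2.4)); psi=cur+d
'''+t[b:]
open("mv.py","w").write(t)
E
python3 mv.py 428,37.5,180,1.65 428,37.5,4,1.65
```

```text
at [627.4 175.3 176.1] w 74.9 F [-0.1 -0.1 -0.2] pad 0.0 t 12.8 q [ 0.15  0.7  -0.85  1.49  0.55  1.2  -0.22]
428,37.5,180,1.65 [-0.01, -0.242, -0.003, -0.001, -0.003, -0.693]
428,37.5,4,1.65 [-0.011, -0.242, 0.173, -0.001, -0.003, -0.693]
```

Request:
arm_command(deltas=[[-0.01,-0.242,-0.003,0,0,-0.693,55],[-0.01,-0.242,-0.003,0,0,-0.693,55],[-0.01,-0.242,-0.003,0,0,-0.693,55],[-0.01,-0.242,-0.003,0,0,-0.693,55],[-0.01,-0.242,-0.003,0,0,-0.693,55],[-0.01,-0.242,-0.003,0,0,-0.693,55],[-0.01,-0.242,-0.003,0,0,-0.693,55],[-0.01,-0.242,-0.003,0,0,-0.693,55],[-0.01,-0.242,0.05,0,0,-0.693,55],[-0.011,-0.242,0.1,0,0,-0.693,55],[-0.011,-0.242,0.14,0,0,-0.693,55],[-0.011,-0.242,0.165,0,0,-0.693,55],[-0.011,-0.242,0.172,0,0,-0.693,55],[-0.011,-0.242,0.172,0,0,-0.693,55],[-0.011,-0.242,0.172,0,0,-0.693,0],[-0.011,-0.242,0.172,0,0,-0.693,0],[-0.011,-0.242,0.172,0,0,-0.693,0],[-0.011,-0.242,0.172,0,0,-0.693,0],[-0.011,-0.242,0.172,0,0,-0.693,0],[-0.011,-0.242,0.172,0,0,-0.693,0]])

```text
time_s: 14.85
position: [427.7, 36.2, 3.2]
tool_rot: [[-0.997, -0.079, -0.005], [-0.079, 0.997, -0.001], [0.005, -0.0, -1.0]]
force: [-0.3, -1.7, 10.8]
gripper_width: 0.171
grasp_force: 49.0
```

```bash
python3 mv.py 428,38,180,k 535,387,180,0.67 535,387,40,0.67
```

```text
at [427.7  36.2   3.2] w 14.6 F [-0.3 -1.7 10.8] pad 49.0 t 14.8 q [ 0.47  0.76 -0.97  2.25  1.05  0.71  0.38]
428,38,180,k [0.0, 0.002, -0.177, -0.0, -0.003, 0.0]
535,387,180,0.67 [-0.134, 0.341, -0.178, -0.002, -0.003, 0.624]
535,387,40,0.67 [-0.134, 0.341, -0.038, -0.002, -0.003, 0.624]
```

Request:
arm_command(deltas=[[0,0,-0.05,0,0,0,0],[0,0,-0.1,0,0,0,0],[0,0,-0.15,0,0,0,0],[-0.134,0.341,-0.178,0,0,0.624,0],[-0.134,0.341,-0.178,0,0,0.624,0],[-0.134,0.341,-0.178,0,0,0.624,0],[-0.134,0.341,-0.178,0,0,0.624,0],[-0.134,0.341,-0.178,0,0,0.624,0],[-0.134,0.341,-0.178,0,0,0.624,0],[-0.134,0.341,-0.178,0,0,0.624,0],[-0.134,0.341,-0.178,0,0,0.624,0],[-0.134,0.341,-0.178,0,0,0.624,0],[-0.134,0.341,-0.13,0,0,0.624,0],[-0.134,0.341,-0.08,0,0,0.624,0],[-0.134,0.341,-0.04,0,0,0.624,0],[-0.134,0.341,-0.035,0,0,0.624,0],[-0.134,0.341,-0.035,0,0,0.624,50],[-0.134,0.341,-0.035,0,0,0.624,50],[-0.134,0.341,-0.1,0,0,0.624,50],[-0.134,0.341,-0.178,0,0,0.624,50]])

```text
time_s: 16.85
position: [534.3, 387.0, 138.9]
tool_rot: [[-0.621, 0.784, -0.007], [0.784, 0.621, 0.001], [0.005, -0.005, -1.0]]
force: [1.6, 0.1, 0.1]
gripper_width: 0.583
grasp_force: 0.0
```

```bash
python3 mv.py 325,269,180,1.65 325,269,1,1.65
python3 - <<'E'
from h import *
cv2.imwrite("pics/mid.png",cv2.resize(cam("top")["image"][80:270,70:350,::-1],None,fx=2.8,fy=2.8,interpolation=cv2.INTER_CUBIC))
E
```

```text
at [534.3 387.  138.9] w 49.8 F [1.6 0.1 0.1] pad 0.0 t 16.9 q [-0.24  0.73 -0.78  1.51  0.54  1.12 -0.46]
325,269,180,1.65 [0.038, -0.237, -0.04, -0.002, -0.005, -0.624]
325,269,1,1.65 [0.037, -0.237, 0.139, -0.002, -0.005, -0.624]
```

View pics/mid.png

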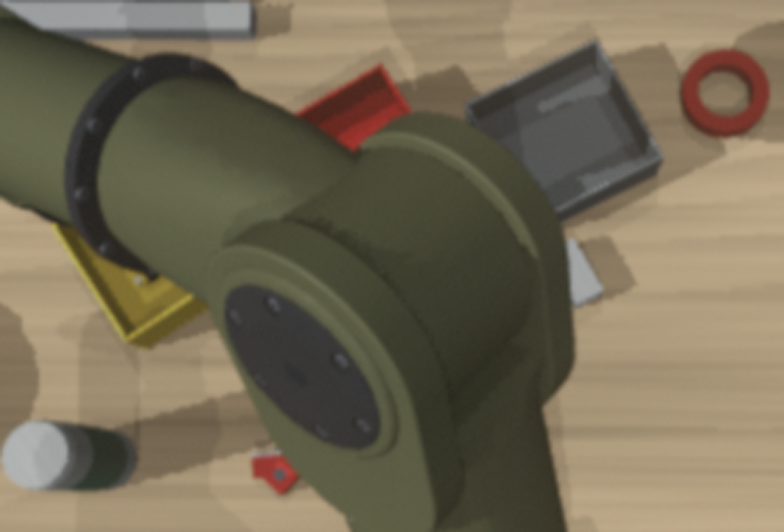

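Same place for the left magnet (centre (276,468)), and the marker's tip is visible in the yellow bin at (138,281). Going for that magnet.

Request:
arm_command(deltas=[[0.038,-0.237,-0.04,0,-0.004,-0.624,85],[0.038,-0.237,-0.04,0,-0.004,-0.624,85],[0.038,-0.237,-0.04,0,-0.004,-0.624,85],[0.038,-0.237,-0.04,0,-0.004,-0.624,85],[0.038,-0.237,-0.04,0,-0.004,-0.624,85],[0.038,-0.237,-0.04,0,-0.004,-0.624,85],[0.038,-0.237,-0.04,0,-0.004,-0.624,85],[0.038,-0.237,0,0,-0.004,-0.624,85],[0.037,-0.237,0.05,0,-0.004,-0.624,85],[0.037,-0.237,0.09,0,-0.004,-0.624,85],[0.037,-0.237,0.12,0,-0.004,-0.624,85],[0.037,-0.237,0.137,0,-0.004,-0.624,85],[0.037,-0.237,0.138,0,-0.004,-0.624,85],[0.037,-0.237,0.138,0,-0.004,-0.624,85],[0.037,-0.237,0.138,0,-0.004,-0.624,0],[0.037,-0.237,0.138,0,-0.004,-0.624,0],[0.037,-0.237,0.138,0,-0.004,-0.624,0],[0.037,-0.237,0.138,0,-0.004,-0.624,0],[0.037,-0.237,0.138,0,-0.004,-0.624,0],[0.037,-0.237,0.138,0,-0.004,-0.624,0]])

```text
time_s: 18.9
position: [325.4, 269.2, 0.9]
tool_rot: [[-0.997, -0.079, 0.001], [-0.079, 0.997, -0.002], [-0.001, -0.002, -1.0]]
force: [-0.8, -1.9, 14.3]
gripper_width: 0.618
grasp_force: 50.4
```

```bash
python3 mv.py 325,269,180,k 598,228,180,0.56 598,228,45,0.56
```

```text
at [325.4 269.2   0.9] w 52.8 F [-0.8 -1.9 14.3] pad 50.4 t 18.9 q [-0.2   0.71 -0.85  2.28  1.02  0.61 -0.19]
325,269,180,k [0.0, -0.0, -0.179, -0.001, 0.0, -0.0]
598,228,180,0.56 [-0.269, -0.063, -0.179, -0.001, 0.001, 0.694]
598,228,45,0.56 [-0.269, -0.063, -0.044, -0.001, 0.001, 0.694]
```

Request:
arm_command(deltas=[[0,0,-0.05,0,0,0,0],[0,0,-0.1,0,0,0,0],[0,0,-0.15,0,0,0,0],[-0.269,-0.063,-0.179,0,0,0.694,0],[-0.269,-0.063,-0.179,0,0,0.694,0],[-0.269,-0.063,-0.179,0,0,0.694,0],[-0.269,-0.063,-0.179,0,0,0.694,0],[-0.269,-0.063,-0.179,0,0,0.694,0],[-0.269,-0.063,-0.179,0,0,0.694,0],[-0.269,-0.063,-0.179,0,0,0.694,0],[-0.269,-0.063,-0.179,0,0,0.694,0],[-0.269,-0.063,-0.179,0,0,0.694,0],[-0.269,-0.063,-0.13,0,0,0.694,0],[-0.269,-0.063,-0.08,0,0,0.694,0],[-0.269,-0.063,-0.044,0,0,0.694,0],[-0.269,-0.063,-0.044,0,0,0.694,0],[-0.269,-0.063,-0.044,0,0,0.694,75],[-0.269,-0.063,-0.044,0,0,0.694,75],[-0.269,-0.063,-0.1,0,0,0.694,75],[-0.269,-0.063,-0.178,0,0,0.694,75]])

```text
time_s: 20.9
position: [597.9, 227.9, 145.9]
tool_rot: [[-0.532, 0.847, -0.002], [0.847, 0.532, -0.002], [-0.001, -0.002, -1.0]]
force: [1.8, 0.1, 0.5]
gripper_width: 0.88
grasp_force: 0.0
```

```bash
python3 mv.py 392.6,153.8,180,1.99 392.6,153.8,9,1.99
python3 - <<'E'
from h import *
a=cam("side")["image"]; cv2.imwrite("pics/mid2.png",cv2.resize(a[150:350,120:340,::-1],None,fx=2.6,fy=2.6,interpolation=cv2.INTER_CUBIC))
E
```

```text
at [597.9 227.9 145.9] w 75.1 F [1.8 0.1 0.5] pad 0.0 t 20.9 q [ 0.02  0.69 -0.75  1.57  0.51  1.09 -0.3 ]
392.6,153.8,180,1.99 [0.046, -0.213, -0.034, -0.002, -0.001, -0.91]
392.6,153.8,9,1.99 [0.047, -0.213, 0.137, -0.002, -0.001, -0.91]
```

View pics/mid2.png

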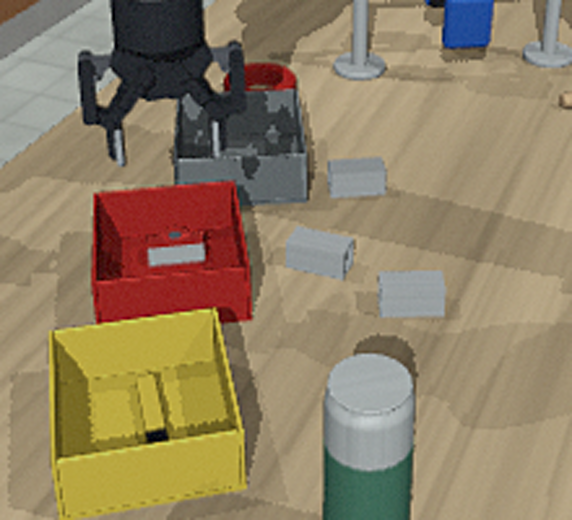

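The marker and the magnets are in their bins, and the offcuts have not moved: (357,177), (320,252) and (411,293) in this crop. Next offcut C.

Request:
arm_command(deltas=[[0.046,-0.213,-0.034,0,0,-0.91,60],[0.046,-0.213,-0.034,0,0,-0.91,60],[0.046,-0.213,-0.034,0,0,-0.91,60],[0.046,-0.213,-0.034,0,0,-0.91,60],[0.046,-0.213,-0.034,0,0,-0.91,60],[0.046,-0.213,-0.034,0,0,-0.91,60],[0.046,-0.213,-0.034,0,0,-0.91,60],[0.046,-0.213,-0.034,0,0,-0.91,60],[0.046,-0.213,-0.034,0,0,-0.91,60],[0.046,-0.213,-0.01,0,0,-0.91,60],[0.047,-0.213,0.04,0,0,-0.91,60],[0.047,-0.213,0.09,0,0,-0.91,60],[0.047,-0.213,0.13,0,0,-0.91,60],[0.047,-0.213,0.136,0,0,-0.91,60],[0.047,-0.213,0.136,0,0,-0.91,60],[0.047,-0.213,0.136,0,0,-0.91,0],[0.047,-0.213,0.136,0,0,-0.91,0],[0.047,-0.213,0.136,0,0,-0.91,0],[0.047,-0.213,0.136,0,0,-0.91,0],[0.047,-0.213,0.136,0,0,-0.91,0]])

```text
time_s: 22.95
position: [393.7, 154.5, 9.8]
tool_rot: [[-0.914, -0.406, 0.002], [-0.406, 0.914, -0.002], [-0.001, -0.002, -1.0]]
force: [-0.9, -1.0, 12.0]
gripper_width: 0.341
grasp_force: 48.9
```

```bash
python3 mv.py 392.6,153.8,180,k 663,-38,180,2.06 663,-38,48,2.06
```

```text
at [393.7 154.5   9.8] w 29.1 F [-0.9 -1.  12. ] pad 48.9 t 22.9 q [ 0.18  0.73 -0.96  2.27  1.04  0.69  0.43]
392.6,153.8,180,k [0.001, -0.001, -0.17, -0.001, 0.001, -0.0]
663,-38,180,2.06 [-0.168, -0.286, -0.169, -0.002, 0.001, -0.045]
663,-38,48,2.06 [-0.168, -0.285, -0.037, -0.002, 0.001, -0.045]
```

```bash
python3 mv.py 631,-42,180,2.06 631,-42,48,2.06
```

```text
at [393.7 154.5   9.8] w 29.1 F [-0.9 -1.  12. ] pad 48.9 t 22.9 q [ 0.18  0.73 -0.96  2.27  1.04  0.69  0.43]
631,-42,180,2.06 [-0.137, -0.276, -0.169, -0.002, 0.001, -0.045]
631,-42,48,2.06 [-0.137, -0.276, -0.037, -0.002, 0.001, -0.045]
```

Request:
arm_command(deltas=[[0,0,-0.05,0,0,0,0],[0,0,-0.1,0,0,0,0],[0,0,-0.15,0,0,0,0],[-0.137,-0.276,-0.169,0,0,-0.045,0],[-0.137,-0.276,-0.169,0,0,-0.045,0],[-0.137,-0.276,-0.169,0,0,-0.045,0],[-0.137,-0.276,-0.169,0,0,-0.045,0],[-0.137,-0.276,-0.169,0,0,-0.045,0],[-0.137,-0.276,-0.169,0,0,-0.045,0],[-0.137,-0.276,-0.169,0,0,-0.045,0],[-0.137,-0.276,-0.169,0,0,-0.045,0],[-0.137,-0.276,-0.12,0,0,-0.045,0],[-0.137,-0.276,-0.07,0,0,-0.045,0],[-0.137,-0.276,-0.037,0,0,-0.045,0],[-0.137,-0.276,-0.037,0,0,-0.045,0],[-0.137,-0.276,-0.037,0,0,-0.045,42],[-0.137,-0.276,-0.037,0,0,-0.045,42],[-0.137,-0.276,-0.08,0,0,-0.045,42],[-0.137,-0.276,-0.13,0,0,-0.045,55],[-0.137,-0.276,-0.169,0,0,-0.045,55]])

```text
time_s: 24.95
position: [629.5, -41.2, 180.3]
tool_rot: [[-0.882, -0.471, -0.0], [-0.471, 0.882, -0.002], [0.001, -0.002, -1.0]]
force: [0.5, -0.4, -0.2]
gripper_width: 0.641
grasp_force: 0.0
```

```bash
python3 mv.py 513,-16,180,2.11 513,-16,9,2.11
python3 - <<'E'
from h import *
cv2.imwrite("pics/mid3.png",cv2.resize(cam("side")["image"][130:330,120:340,::-1],None,fx=2.6,fy=2.6,interpolation=cv2.INTER_CUBIC))
E
```

```text
at [629.5 -41.2 180.3] w 54.8 F [ 0.5 -0.4 -0.2] pad 0.0 t 24.9 q [ 0.64  0.79 -1.18  1.55  0.75  1.31  1.42]
513,-16,180,2.11 [0.091, 0.077, 0.0, -0.001, -0.001, -0.031]
513,-16,9,2.11 [0.091, 0.077, 0.171, -0.001, -0.001, -0.031]
```

View pics/mid3.png

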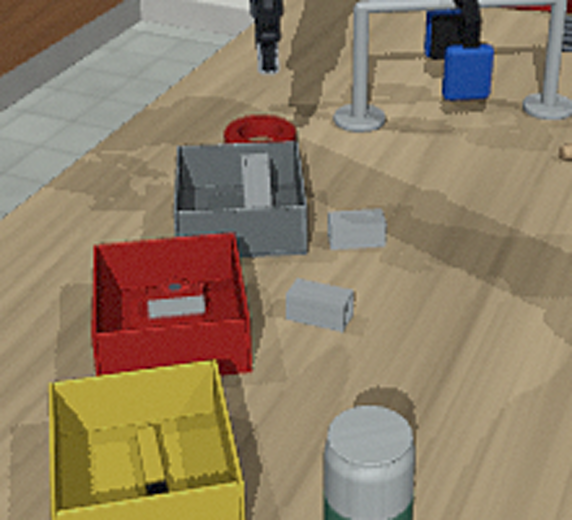

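Offcut C is in the grey bin at (256,180), and B (357,228) and A (320,305) are unmoved. Picking B.

Request:
arm_command(deltas=[[0.04,0.035,0,0,0,-0.03,55],[0.08,0.07,0,0,0,-0.03,55],[0.091,0.077,0,0,0,-0.03,55],[0.091,0.077,0.04,0,0,-0.03,55],[0.091,0.077,0.08,0,0,-0.03,55],[0.091,0.077,0.12,0,0,-0.03,55],[0.091,0.077,0.16,0,0,-0.03,55],[0.091,0.077,0.17,0,0,-0.03,55],[0.091,0.077,0.17,0,0,-0.03,55],[0.091,0.077,0.17,0,0,-0.03,0],[0.091,0.077,0.17,0,0,-0.03,0],[0.091,0.077,0.17,0,0,-0.03,0],[0.091,0.077,0.17,0,0,-0.03,0],[0.091,0.077,0.17,0,0,-0.03,0],[0.091,0.077,0.12,0,0,-0.03,0],[0.091,0.077,0.07,0,0,-0.03,0],[0.091,0.077,0.03,0,0,-0.03,0],[0.091,0.077,0,0,0,-0.03,0],[0.091,0.077,0,0,0,-0.03,0]])

```text
time_s: 26.9
position: [515.5, -15.7, 182.1]
tool_rot: [[-0.86, -0.511, 0.006], [-0.511, 0.86, -0.003], [-0.004, -0.005, -1.0]]
force: [-0.3, 0.6, -0.6]
gripper_width: 0.34
grasp_force: 50.2
```

```bash
python3 mv.py 604,8,180,2.06 604,8,48,2.06
```

```text
at [515.5 -15.7 182.1] w 29.1 F [-0.3  0.6 -0.6] pad 50.2 t 26.9 q [ 0.75  0.65 -1.27  1.86  0.69  1.16  1.34]
604,8,180,2.06 [-0.088, -0.025, 0.003, -0.003, 0.003, 0.03]
604,8,48,2.06 [-0.088, -0.024, 0.135, -0.003, 0.003, 0.03]
```

Request:
arm_command(deltas=[[-0.044,-0.012,0,0,0,0.03,0],[-0.088,-0.025,0,0,0,0.03,0],[-0.088,-0.025,0.003,0,0,0.03,0],[-0.088,-0.025,0.003,0,0,0.03,0],[-0.088,-0.025,0.05,0,0,0.03,0],[-0.088,-0.025,0.1,0,0,0.03,0],[-0.088,-0.025,0.132,0,0,0.03,0],[-0.088,-0.025,0.132,0,0,0.03,0],[-0.088,-0.025,0.132,0,0,0.03,42],[-0.088,-0.025,0.132,0,0,0.03,42],[-0.088,-0.025,0.132,0,0,0.03,42],[-0.088,-0.025,0.08,0,0,0.03,42],[-0.088,-0.025,0.03,0,0,0.03,55],[-0.088,-0.025,0,0,0,0.03,55],[-0.088,-0.025,0,0,0,0.03,55]])

```text
time_s: 28.4
position: [603.5, 7.8, 182.0]
tool_rot: [[-0.883, -0.47, 0.006], [-0.47, 0.883, -0.002], [-0.004, -0.004, -1.0]]
force: [0.2, 0.4, -0.2]
gripper_width: 0.645
grasp_force: 0.0
```

```bash
python3 mv.py 496.7,127.2,180,1.60 496.7,127.2,9,1.60
python3 - <<'E'
from h import *
cv2.imwrite("pics/mid4.png",cv2.resize(cam("side")["image"][150:330,120:340,::-1],None,fx=2.6,fy=2.6,interpolation=cv2.INTER_CUBIC))
E
```

```text
at [603.5   7.8 182. ] w 55.1 F [ 0.2  0.4 -0.2] pad 0.0 t 28.4 q [ 0.59  0.75 -1.18  1.63  0.72  1.26  1.33]
496.7,127.2,180,1.60 [0.038, 0.156, 0.001, -0.002, 0.003, 0.293]
496.7,127.2,9,1.60 [0.039, 0.156, 0.172, -0.002, 0.003, 0.293]
```

View pics/mid4.png

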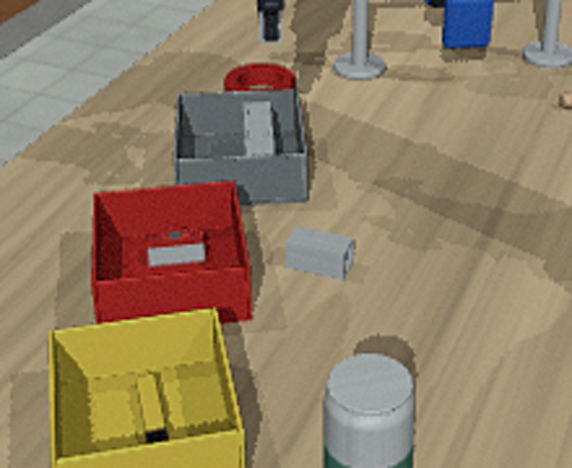

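A is still at (320,252). B is probably hidden behind the grey bin's near wall, so I'll check that numerically from the top view later. Picking A.

Request:
arm_command(deltas=[[0.013,0.052,0,0,0,0.098,55],[0.026,0.104,0,0,0,0.19,55],[0.038,0.156,0,0,0,0.293,55],[0.038,0.156,0,0,0,0.293,55],[0.038,0.156,0.04,0,0,0.293,55],[0.039,0.156,0.08,0,0,0.293,55],[0.039,0.156,0.12,0,0,0.293,55],[0.039,0.156,0.16,0,0,0.293,55],[0.039,0.156,0.171,0,0,0.293,55],[0.039,0.156,0.171,0,0,0.293,55],[0.039,0.156,0.171,0,0,0.293,0],[0.039,0.156,0.171,0,0,0.293,0],[0.039,0.156,0.171,0,0,0.293,0],[0.039,0.156,0.171,0,0,0.293,0],[0.039,0.156,0.171,0,0,0.293,0],[0.039,0.156,0.12,0,0,0.293,0],[0.039,0.156,0.07,0,0,0.293,0],[0.039,0.156,0.03,0,0,0.293,0],[0.039,0.156,0,0,0,0.293,0],[0.039,0.156,0,0,0,0.293,0]])

```text
time_s: 30.45
position: [495.9, 127.2, 181.3]
tool_rot: [[-1.0, -0.029, 0.006], [-0.029, 1.0, -0.001], [-0.006, -0.001, -1.0]]
force: [0.9, 0.7, -0.4]
gripper_width: 0.339
grasp_force: 50.2
```

```bash
python3 mv.py 672,12,180,2.06 672,12,48,2.06
```

```text
at [495.9 127.2 181.3] w 29.0 F [ 0.9  0.7 -0.4] pad 50.2 t 30.4 q [ 0.4   0.56 -1.1   1.87  0.58  1.07  0.68]
672,12,180,2.06 [-0.173, -0.12, 0.002, -0.002, 0.003, -0.293]
672,12,48,2.06 [-0.172, -0.12, 0.134, -0.002, 0.003, -0.293]
```

Request:
arm_command(deltas=[[-0.043,-0.03,0,0,0,-0.08,0],[-0.086,-0.06,0,0,0,-0.16,0],[-0.13,-0.09,0,0,0,-0.24,0],[-0.173,-0.12,0,0,0,-0.293,0],[-0.173,-0.12,0.002,0,0,-0.293,0],[-0.173,-0.12,0.002,0,0,-0.293,0],[-0.173,-0.12,0.04,0,0,-0.293,0],[-0.173,-0.12,0.08,0,0,-0.293,0],[-0.173,-0.12,0.12,0,0,-0.293,0],[-0.173,-0.12,0.13,0,0,-0.293,0],[-0.173,-0.12,0.13,0,0,-0.293,0],[-0.173,-0.12,0.13,0,0,-0.293,42],[-0.173,-0.12,0.13,0,0,-0.293,42],[-0.173,-0.12,0.13,0,0,-0.293,42],[-0.173,-0.12,0.08,0,0,-0.293,42],[-0.173,-0.12,0.03,0,0,-0.293,42],[-0.173,-0.12,0,0,0,-0.293,42],[-0.173,-0.12,0,0,0,-0.293,42]])

```text
time_s: 32.25
position: [672.6, 12.8, 183.2]
tool_rot: [[-0.883, -0.47, 0.007], [-0.47, 0.883, -0.001], [-0.006, -0.004, -1.0]]
force: [-0.4, 0.2, 0.1]
gripper_width: 0.492
grasp_force: 0.0
```

```bash
python3 mv.py 450,330,300,k 450,400,300,k
```

```text
at [672.6  12.8 183.2] w 42.0 F [-0.4  0.2  0.1] pad 0.0 t 32.2 q [ 0.49  0.83 -1.14  1.43  0.76  1.35  1.39]
450,330,300,k [0.047, 0.384, -0.119, -0.003, 0.004, -0.0]
450,400,300,k [0.014, 0.446, -0.119, -0.003, 0.004, -0.0]
```

```bash
python3 mv.py 300,560,320,k
```

```text
at [672.6  12.8 183.2] w 42.0 F [-0.4  0.2  0.1] pad 0.0 t 32.2 q [ 0.49  0.83 -1.14  1.43  0.76  1.35  1.39]
300,560,320,k [0.071, 0.658, -0.14, -0.003, 0.004, -0.0]
```

Request:
arm_command(deltas=[[0,0,-0.05,0,0,0,42],[0,0,-0.1,0,0,0,42],[0,0,-0.14,0,0,0,42],[0.071,0.658,-0.14,0,0,0,42],[0.071,0.658,-0.14,0,0,0,42],[0.071,0.658,-0.14,0,0,0,42],[0.071,0.658,-0.14,0,0,0,42],[0.071,0.658,-0.14,0,0,0,42],[0.071,0.658,-0.14,0,0,0,42],[0.071,0.658,-0.14,0,0,0,42],[0.071,0.658,-0.14,0,0,0,42],[0.071,0.658,-0.14,0,0,0,42],[0.071,0.658,-0.14,0,0,0,42],[0.071,0.658,-0.14,0,0,0,42],[0.071,0.658,-0.14,0,0,0,42],[0.071,0.658,-0.14,0,0,0,42],[0.071,0.658,-0.14,0,0,0,42],[0.071,0.658,-0.14,0,0,0,42],[0.071,0.658,-0.14,0,0,0,42]])

```text
time_s: 34.15
position: [299.7, 558.1, 315.6]
tool_rot: [[-0.883, -0.469, -0.001], [-0.469, 0.883, -0.003], [0.003, -0.003, -1.0]]
force: [0.9, -0.7, 0.2]
gripper_width: 0.493
grasp_force: 0.0
```

```bash
python3 - <<'E'
from h import *
print(np.round(get_state()["position"]),get_state()["time_s"])
# rectify each bin's floor-level area (z=30 plane) from the top view, print a coarse brightness/saturation map
im=cam("top")["image"]; old=np.load("top0.npy")
for n,(cx,cy,yw),z in(("grey",(644,-3,.49),34),("red",(615,201,.56),22)):
    for nm,I in(("before",old),("now",im)):
        print(n,nm)
        for y in range(60,-61,-12):
            row=[]
            for x in range(-60,61,10):
                c,s=np.cos(yw),np.sin(yw); u=proj("top",[cx+c*x-s*y,cy+s*x+c*y,z])[0].round().astype(int); row.append(int(I[u[1],u[0]].max() if n=="grey" else I[u[1],u[0]][1]))
            print(y,row)
E
```

```text
[300. 558. 316.] 34.15
grey before
60 [67, 61, 63, 63, 62, 61, 63, 62, 63, 62, 54, 57, 53]
48 [71, 62, 62, 69, 71, 71, 71, 71, 71, 71, 62, 63, 62]
36 [70, 61, 62, 69, 71, 70, 71, 71, 72, 70, 62, 63, 61]
24 [69, 63, 62, 65, 70, 71, 71, 71, 70, 70, 63, 63, 61]
12 [65, 62, 62, 66, 71, 70, 71, 71, 70, 70, 62, 63, 61]
0 [69, 80, 81, 91, 93, 90, 92, 89, 87, 88, 81, 69, 61]
-12 [82, 84, 84, 91, 94, 93, 93, 93, 93, 92, 84, 66, 60]
-24 [73, 83, 84, 90, 93, 93, 93, 92, 93, 91, 83, 67, 59]
-36 [59, 83, 83, 92, 93, 93, 93, 93, 93, 92, 84, 67, 60]
-48 [58, 84, 84, 84, 93, 92, 92, 92, 93, 92, 84, 70, 63]
-60 [58, 75, 75, 81, 84, 84, 84, 84, 84, 84, 84, 70, 61]
grey now
60 [80, 67, 69, 74, 74, 74, 75, 75, 75, 75, 66, 67, 64]
48 [84, 66, 66, 73, 75, 80, 85, 84, 85, 86, 75, 75, 75]
36 [83, 65, 66, 79, 139, 122, 124, 98, 83, 84, 75, 75, 73]
24 [83, 73, 68, 80, 112, 67, 82, 80, 66, 70, 75, 76, 74]
12 [80, 73, 69, 79, 147, 126, 132, 144, 151, 160, 157, 161, 147]
0 [83, 79, 66, 72, 77, 94, 103, 161, 161, 161, 162, 162, 148]
-12 [97, 80, 68, 82, 111, 98, 110, 146, 154, 157, 144, 154, 138]
-24 [88, 69, 66,
[... 778 characters left out ...]
44, 42, 36, 36]
-60 [31, 43, 37, 37, 39, 39, 40, 39, 40, 41, 41, 37, 36]
red now
60 [40, 53, 43, 42, 39, 37, 43, 42, 43, 42, 40, 39, 41]
48 [40, 50, 42, 39, 44, 47, 64, 47, 45, 44, 41, 42, 42]
36 [39, 48, 41, 38, 43, 43, 46, 45, 43, 41, 41, 41, 43]
24 [37, 45, 42, 47, 60, 67, 69, 79, 58, 47, 41, 42, 42]
12 [38, 45, 41, 41, 44, 43, 43, 44, 43, 45, 41, 42, 41]
0 [37, 47, 46, 48, 47, 46, 47, 46, 49, 49, 46, 42, 42]
-12 [36, 46, 46, 47, 47, 46, 47, 47, 48, 48, 44, 40, 39]
-24 [35, 46, 46, 44, 83, 64, 65, 82, 97, 56, 45, 40, 38]
-36 [35, 47, 48, 37, 47, 51, 62, 49, 47, 48, 46, 41, 41]
-48 [35, 47, 48, 41, 40, 46, 59, 47, 47, 49, 45, 41, 40]
-60 [36, 50, 43, 38, 36, 38, 39, 38, 45, 45, 46, 43, 41]
```

```bash
python3 - <<'E'
from h import *
im=cam("top")["image"]
def cen(I,lo,hi,roi):
    h=cv2.cvtColor(I,cv2.COLOR_RGB2HSV); x0,y0,x1,y1=roi; m=cv2.inRange(h,lo,hi)[y0:y1,x0:x1]
    n,_,st,c=cv2.connectedComponentsWithStats(m); return [(int(s[4]),(q+[x0,y0]).round(1).tolist()) for s,q in zip(st[1:],c[1:]) if s[4]>12]
for nm,I in(("t0",np.load("top0.npy")),("t1",np.load("top1.npy")),("now",im)):
    print(nm,"blue",cen(I,(100,110,30),(130,255,255),(300,110,470,260)),"red",cen(I,(0,150,60),(8,255,255),(150,90,380,270)),"yel",cen(I,(22,130,90),(32,255,255),(185,150,380,270)))
    h=cv2.cvtColor(I,cv2.COLOR_RGB2HSV); print("grey on bench",cen(I,(0,0,90),(180,40,255),(185,165,310,270)))
s=cam("side"); h=cv2.cvtColor(s["image"],cv2.COLOR_RGB2HSV); print("side blue",cen(s["image"],(100,110,30),(130,255,255),(240,80,380,230)))
print("expected ears top cups px",proj("top",[[507+.513*d,-356-.86*d,130] for d in(52,-52)]).round(1).tolist())
E
```

```text
t0 blue [(65, [347.0, 186.8]), (18, [361.6, 193.3]), (150, [332.8, 228.7])] red [(478, [328.5, 112.5]), (2828, [196.5, 138.6]), (134, [300.5, 215.3]), (145, [170.2, 247.6])] yel [(119, [255.4, 203.5])]
grey on bench [(277, [274.7, 176.8]), (253, [223.0, 183.0]), (276, [212.4, 220.5])]
t1 blue [(38, [425.8, 155.3]), (36, [434.8, 168.6]), (230, [387.6, 186.1])] red [(479, [328.6, 112.7]), (2822, [196.5, 138.6]), (136, [300.5, 215.2]), (146, [170.2, 247.5])] yel [(121, [255.4, 203.6])]
grey on bench [(271, [274.6, 176.8]), (252, [223.0, 183.0]), (277, [212.4, 220.4])]
now blue [(23, [426.4, 155.2]), (36, [434.9, 168.4]), (168, [389.2, 188.1])] red [(451, [328.5, 112.8]), (2431, [195.6, 139.4])] yel []
grey on bench []
side blue [(18, [293.4, 134.3]), (378, [299.3, 157.1])]
expected ears top cups px [[429.5, 162.4], [395.2, 183.0]]
```

```bash
python3 -c "
from plant import *
print(hand_in())"
```

```text
the job is handed in; nothing more can be done
None
```

I handed the job in at about 34 s of robot time, and `hand_in()` gave no verdict. By the last camera checks, all three offcuts are in the grey bin (two apparently standing on end), both magnets are in the red bin and the one marker present is in the yellow bin. The ear defenders hang over the rail with a cup on each side. The tape roll has not moved; I did not re-measure the spray can or brush at the end, but nothing went near them.

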